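# Fetch the eyepiece from behind the crowded stand

## Robot

A 6-joint arm with a two-finger parallel gripper is mounted at the origin on the work surface. World frame = base frame: x ahead of the robot, y to its left, z up, the work surface at z = 0. Lengths are in m, angles in rad, forces in N, time in s.
With the tool pointing down it reaches from about 0.4 to 0.925 m from the base axis. Payload 3.4 kg.
Tool frame: the origin (TCP) lies midway between the tips of the shut fingers; the grasp point (between the pads) lies 19 mm behind it (arm.hold_point_z is the distance from the TCP to the grasp point, in m); z points along the fingers, y is the line along which they close (so a half turn about z gives the same grasp; the last joint's range is limited). The gripper opens to 85 mm and grips with 20 to 120 N. Pads are 22 mm wide; open, the fingers measure 114 mm over their backs; the gripper's body (76 mm by 85 mm) begins 54 mm behind the grasp point. The pads swing forward as they close: fully open they stand 13 mm farther back than shut.
Start: joints at [1.067, 0.307, 1.506, -0, 1.328, -0.073], TCP at [0.24, 0.523, 0.231] pointing down, gripper open.
Joint ranges: [-3.12, 3.12], [-1.05, 2.28], [0.14, 2.33], [-1.42, 4.57], [0.1, 2.73], [-2.68, 2.68]. Speed limits (rad/s): [2.57, 2.57, 3.14, 3.14, 3.14, 3.14].

## Interface

Orientations are given as a unit quaternion [w, x, y, z].
In Python, from plant import arm, camera gives the robot as it stands.
- The arm moves only by the tool jog_arm, never from a script. Its argument "rows" is one flat list of numbers, 5 for each row, row after row: the opening, from -1 (shut) to 1 (fully open), then the shift along the tool's x, y, z in m, then the turn about the tool's z in degrees. In form: [claw, dx, dy, dz, twist, claw, dx, dy, dz, twist, ...]. A call has 1 to 5 rows; each row is the pose to reach, as a shift and turn from the pose commanded when the call began, along the tool's axes at that moment; what a row does not reach only later rows make up. A row lasts 1/10 s, in which the tool goes at most 50 mm and 8.59 degrees, less where a joint would pass 70% of its speed; a pose out of reach is approached as far as the arm can. A call with a gripper value outside its range is refused whole. The fingers move at their own pace and stop on an object; "squeeze" is the grip in N (left out, the last holds). Time passes only in rows, so rows that repeat a pose let the fingers close. It gives the time, the measured TCP pose, the force, the opening and the grip force at its end, in the units of the state.
- arm.read_state(): the state, without advancing time (a new reading comes with each control period).
- camera(name): name is "side" or "top"; returns a dict with "frame" (384x512x3 uint8, red, green, blue), "fx", "fy", "cx", "cy" (pixels), "R" (3x3) and "t" (3): a world point X has camera coordinates R X + t. Camera axes: x right, y down, z forward; pixel columns grow to the right and rows downward; lengths in m; the calibration is good to about 2 mm. A picture is of the moment at which its call begins. There is no depth.
- arm.job_done(): hands the job in; it is judged then, once.
The state is a dict: "t": time; "joints": joint angles; "joint_velocities": joint speeds; "joint_torque": joint torques, N m; "position": TCP position; "eef_rot": TCP orientation; "force": force on the tool from outside, world axes, zero at the start; "moment": the same for the moment, N m; "opening": opening from 0.0 (shut) to 1.0 (fully open); "finger_force": force on a finger pad.
Only numpy, scipy, OpenCV 4.12 (cv2) and the standard library are available. Lean on these libraries where they do the work, as an engineer would, in place of code of your own. Each camera call takes 0.05 s, during which the arm holds its last target. There are 200 camera calls.

## Task

The short eyepiece at the back of the dark wooden stand is hemmed in by three tall things: the round case, the square battery pack and the slim Barlow tube. First clear all three off the stand and stand them on the grey felt mat, leaving the eyepiece where it is; then set the eyepiece down upright in the round wooden dish without dropping it; and only then put the three tall things back upright, each centred on the cork pad on which it stood at the start. Do not knock any of the four over.

Things in the scene. Friction and masses are not known exactly. Their poses are not given: they have to be found in the camera images.
- case: Round black screw-top eyepiece case, an upright cylinder, diameter 56 mm, height 120 mm, 0.15 to 0.3 kg, loose. Origin at the centre of its underside, z up. At the start it stands on pad_large.
- pack: Square grey battery pack, an upright block 50 x 50 mm, height 112 mm, 0.2 to 0.4 kg, loose. Origin at the centre of its underside, z up, x and y square to its side faces. At the start it stands on pad_square.
- barlow: Slim silvery Barlow lens tube, upright, diameter 38 mm up to 102 mm height, then a thinner barrel of diameter 32 mm up to 128 mm, 0.14 to 0.28 kg, loose. Origin at the centre of its underside, z up. At the start it stands on pad_small.
- eyepiece: Short black eyepiece, loose, upright on its barrel directly on the stand board, among the tall things. Steel barrel diameter 32 mm from 0 to 22 mm height, body diameter 44 mm from 22 to 50 mm, eyecup diameter 36 mm up to 56 mm; 0.1 to 0.2 kg. Origin at the centre of its underside, z up. Its axis is 55 to 70 mm from those of the tall things: room for a gripper only once they are cleared.
- stand: Dark wooden stand, fixed: a board 200 mm (x) by 250 mm (y), 8 mm thick, with a rim 10 mm thick along its +x edge that rises to 30 mm above the table. Origin at the centre of its underside, on the table. Eyepiece near (30, 0) mm in its frame; the three pads near (-33, 0), (38, 61) and (38, -61) mm, which pad is where changes.
- pad_large: Large round cork pad, diameter 76 mm, 4 mm thick, fixed on the stand: the place of the round case. Origin at the centre of its underside; its top is 12 mm above the table.
- pad_square: Square cork pad, 74 x 74 mm, 4 mm thick, fixed on the stand: the place of the square battery pack. Origin at the centre of its underside, x and y along its sides; its top is 12 mm above the table.
- pad_small: Small round cork pad, diameter 56 mm, 4 mm thick, fixed on the stand: the place of the slim Barlow tube. Origin at the centre of its underside; its top is 12 mm above the table.
- mat: Grey felt mat, fixed and empty at the start, the side area: 150 mm (x) by 260 mm (y), 4 mm thick. Origin at the centre of its underside, on the table. There is room for the three tall things in a row along its y, 85 mm apart.
- dish: Shallow round turned wooden dish, fixed, empty at the start: outer diameter 72 mm, inner diameter 62 mm, floor 5 mm thick, rim 14 mm above the table. Origin at the centre of its underside, on the table.

How it is judged:
On the way, in this order (a step that is already met when the one before it is completed fails the run):
1. the three tall things stand released on the mat while the eyepiece is still in its place (x of case in the frame of mat between -0.075 and 0.075 m and y of case in the frame of mat between -0.13 and 0.13 m and z of each of case, pack, barlow in the frame of mat below 0.012 m and linear speed of each of case, pack, barlow below 0.03 m/s and angle between each of case, pack, barlow's own z axis and vertical below 0.12 rad and contact force between each of case, pack, barlow and the fingers below 0.1 N and x of pack in the frame of mat between -0.075 and 0.075 m and y of pack in the frame of mat between -0.13 and 0.13 m and x of barlow in the frame of mat between -0.075 and 0.075 m and y of barlow in the frame of mat between -0.13 and 0.13 m and distance of eyepiece from where it was at the start of the episode below 0.025 m), for 0.2 s.
2. the eyepiece stands released in the dish while the three tall things are still on the mat (horizontal distance between eyepiece and dish below 0.015 m and z of eyepiece in the frame of dish below 0.012 m and linear speed of each of eyepiece, case, pack, barlow below 0.03 m/s and angle between each of eyepiece, case, pack, barlow's own z axis and vertical below 0.12 rad and contact force between each of eyepiece, case, pack, barlow and the fingers below 0.1 N and x of case in the frame of mat between -0.075 and 0.075 m and y of case in the frame of mat between -0.13 and 0.13 m and z of each of case, pack, barlow in the frame of mat below 0.012 m and x of pack in the frame of mat between -0.075 and 0.075 m and y of pack in the frame of mat between -0.13 and 0.13 m and x of barlow in the frame of mat between -0.075 and 0.075 m and y of barlow in the frame of mat between -0.13 and 0.13 m), for 0.2 s.
At the end, for the whole second after the job is handed in: The eyepiece stands upright in the dish, its axis within 15 mm of the dish's centre and its foot down on the floor; the case stands on pad_large, the pack on pad_square and the Barlow tube on pad_small, each upright and within 15 mm of its pad's centre; all released and at rest (horizontal distance between eyepiece and dish below 0.015 m and z of eyepiece in the frame of dish below 0.012 m and linear speed of each of eyepiece, case, pack, barlow below 0.03 m/s and angle between each of eyepiece, case, pack, barlow's own z axis and vertical below 0.12 rad and contact force between each of eyepiece, case, pack, barlow and the fingers below 0.1 N and horizontal distance between case and pad_large below 0.015 m and z of case in the frame of pad_large below 0.012 m and horizontal distance between pack and pad_square below 0.015 m and z of pack in the frame of pad_square below 0.012 m and horizontal distance between barlow and pad_small below 0.015 m and z of barlow in the frame of pad_small below 0.012 m); the robot touches nothing.
It fails at once if one of the four things is knocked over (tilted by more than about 35 degrees) (angle between any of case, pack, barlow, eyepiece's own z axis and vertical above 0.6 rad).
It fails at once if the eyepiece is dropped (falls freely faster than 0.5 m/s) (contact force between eyepiece and anything else below 0.05 N and linear speed of eyepiece above 0.5 m/s).
It also fails if it takes over 144 s, if anything falls off the work surface, if the arm or the gripper's body presses on something with over 40 N, if the wrist force passes 120 N, or if a joint passes its speed limit or range.

## Working session

There is one attempt and no reset: what is moved stays moved. The work goes in short steps, Python scripts to look and compute and a tool call to move; the robot and the scene stay as the last step left them, time stands still between calls to the robot, and variables do not carry over. Pictures are saved under pics/ and viewed, at most 14 in all, crops included, and the job is handed in when it is done.

Besides the shell and the picture viewer there is one more tool, called after "Call:" in YAML: its name, and indented under it one key for each argument. jog_arm: Moves the arm, as the interface text tells. Its arguments: {"type":"object","properties":{"rows":{"type":"array"},"squeeze":{"type":"number"}},"required":["rows"]}

```bash
mkdir -p pics; cat > h.py <<'E'
from plant import arm,camera
import numpy as np,cv2
def shot(n,f):
    c=camera(n); cv2.imwrite('pics/'+f,c['frame'][:,:,::-1]); return c
def ray(c,u,v,z):
    R=np.array(c['R']);t=np.array(c['t']);o=-R.T@t
    d=R.T@np.array([(u-c['cx'])/c['fx'],(v-c['cy'])/c['fy'],1]); return o+d*(z-o[2])/d[2]
def proj(c,X):
    p=np.array(c['R'])@np.array(X)+np.array(c['t']); return p[0]/p[2]*c['fx']+c['cx'],p[1]/p[2]*c['fy']+c['cy']
E
python3 - <<'E'
from h import *
for n in('top','side'):
    c=shot(n,n+'0.png'); np.savez(n+'0.npz',**c); R=np.array(c['R']);print(n,c['fx'],c['cx'],c['cy'],-R.T@c['t'],R)
print(arm.read_state(),arm.hold_point_z)
E
```

```text
top 396.8092055547913 255.5701283507187 187.56792847222337 [0.39360178 0.00698692 0.96558358] [[-0.02963998 -0.99927045  0.02408404]
 [-0.98740315  0.02552446 -0.15615225]
 [ 0.1554236  -0.028409   -0.98743933]]
side 475.5893288561159 252.71717891306074 194.24293594964809 [0.44376685 0.77343269 0.74992473] [[-0.9904248  -0.13626034  0.02217729]
 [-0.10746552  0.66012874 -0.74342532]
 [ 0.08665952 -0.73869017 -0.66845116]]
{'t': 0.1, 'joints': array([ 1.06747924e+00,  3.07467041e-01,  1.50753619e+00,  4.25737924e-06,
        1.32840511e+00, -7.34983766e-02]), 'joint_velocities': array([ 1.16081613e-03, -6.82507874e-04, -3.79788609e-03,  3.46364068e-05,
       -3.12196855e-05,  2.36285368e-04]), 'joint_torque': array([-6.76967943e-05, -4.58530712e+01, -2.52609390e+01, -1.53209140e-05,
        5.59158725e-03,  2.83437470e-05]), 'position': array([0.23932366, 0.52214046, 0.23049348]), 'eef_rot': array([-2.60193851e-04,  2.13259285e-01,  9.76995217e-01, -8.69756097e-04]), 'force': array([-1.17057258, -0.17900163, -0.59803678]), 'moment': array([-0.03870526,  0.002583  , -0.01478498]), 'finger_force': 0.0, 'opening': 0.995272363763705} 0.0187
```

View pics/top0.png

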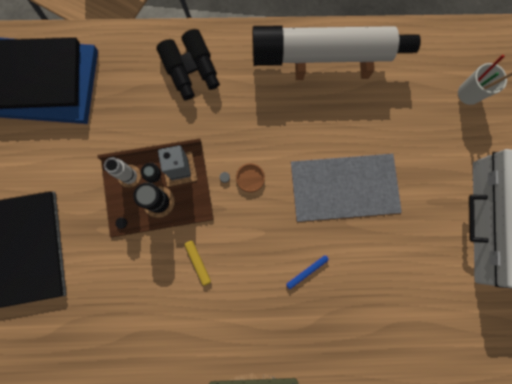

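View pics/side0.png

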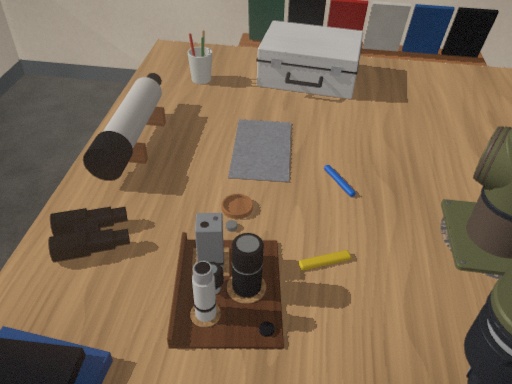

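Top view: stand around (155,188) with barlow (115,165), pack (172,160), case (148,195) and eyepiece (150,173). The dish is at (250,180) and the mat at (346,188). I'll enlarge the stand in both views.

```bash
python3 - <<'E'
from h import *
a=cv2.imread('pics/top0.png')[130:245,90:275]; b=cv2.imread('pics/side0.png')[190:350,165:295]
a=cv2.resize(a,None,fx=4,fy=4,interpolation=2);b=cv2.resize(b,None,fx=3.7,fy=3.7,interpolation=2)
cv2.imwrite('pics/ta.png',np.clip(a*1.6,0,255));cv2.imwrite('pics/sb.png',np.clip(b*1.6,0,255))
E
```

```text
[ WARN:0@0.090] global loadsave.cpp:1063 imwrite_ Unsupported depth image for selected encoder is fallbacked to CV_8U.
```

View pics/ta.png

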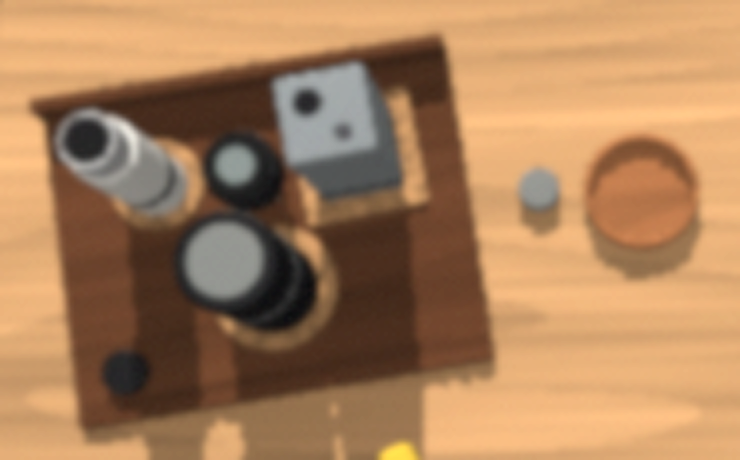

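View pics/sb.png

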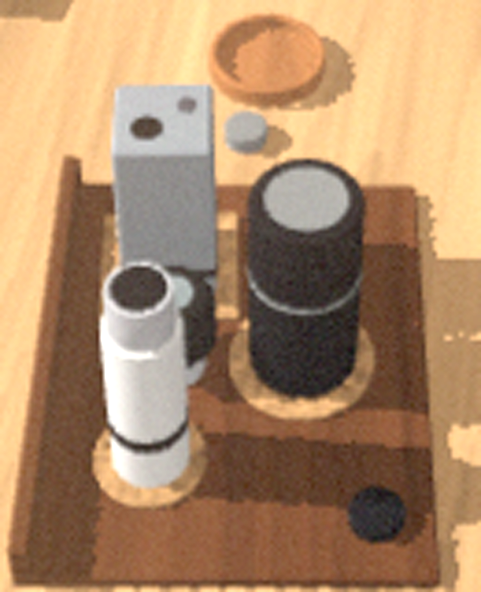

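Enlarged, the barlow mouth is at (87,137) in the top crop, the pack top is at (326,114), the case lid at (225,260), the eyepiece lens at (236,164) and the dish at (641,190). A small grey button sits next to the dish, and a black cap sits at the stand's front-left corner.

```bash
python3 - <<'E'
from h import *
T=np.load('top0.npz');S=np.load('side0.npz')
A=lambda x,y,z:ray(T,90+(x+.5)/4-.5,130+(y+.5)/4-.5,z)[:2].round(4)
B=lambda x,y,z:ray(S,165+(x+.5)/3.7-.5,190+(y+.5)/3.7-.5,z)[:2].round(4)
print('case',A(225,260,.132),B(306,199,.132))
q=[(275,78),(362,62),(377,150),(290,167)]
print('pack',[A(*p,.124) for p in q],np.mean([A(*p,.124) for p in q],0),[B(*p,.124) for p in [(117,88),(213,88),(216,157),(115,157)]])
print('barlow',A(87,137,.14),B(138,288,.14))
print('eye',A(236,164,.064),B(182,290,.064))
print('dish',A(641,190,.014),B(268,57,.014))
print('button',A(539,188,.01))
print('cap',A(125,372,.01))
s=[A(85,430,.008),A(493,362,.008),A(442,38,.03),A(32,104,.03)];print('stand',s)
sb=[B(15,580,.008),B(436,580,.008),B(415,188,.008),B(66,160,.03)];print('stand side',sb)
m=np.mean(s,0);ex=((s[3]-s[0])+(s[2]-s[1]));ex/=np.linalg.norm(ex);ey=np.array([-ex[1],ex[0]]);print(m,np.degrees(np.arctan2(ex[1],ex[0])))
for p in[(-.033,0),(.038,.061),(.038,-.061),(.03,0)]:print(m+p[0]*ex+p[1]*ey)
# pads from visible edges
print('padL right/bottom',A(338,285,.012),A(275,350,.012),'side L/R/bot',B(229,362,.012),B(376,362,.012),B(303,418,.012))
print('padS bot',A(160,230,.012),'side',B(92,460,.012),B(207,460,.012),B(150,506,.012))
print('padQ corner',A(428,203,.012),A(405,88,.012),A(305,225,.012))
f=T['frame'].astype(int)
mask=(abs(f[:,:,0]-f[:,:,2])<20)&(f.sum(2)>150);mask[:,:285]=0;mask[:,405:]=0;mask[:145]=0;mask[225:]=0
r=cv2.minAreaRect(np.argwhere(mask)[:,::-1].astype(np.float32));print(r);print('mat',ray(T,*r[0],.004),[ray(T,*p,.004)[:2].round(3) for p in cv2.boxPoints(r)])
E
```

```text
case [0.5157 0.2146] [0.5157 0.2191]
pack [array([0.6159, 0.191 ]), array([0.6237, 0.1441]), array([0.5747, 0.136 ]), array([0.5665, 0.1826])] [0.5952   0.163425] [array([0.6222, 0.1521]), array([0.5742, 0.1444]), array([0.564 , 0.1915]), array([0.6125, 0.1993])]
barlow [0.582  0.2857] [0.5804 0.2899]
eye [0.5813 0.226 ] [0.5756 0.2276]
dish [ 0.5695 -0.0073] [0.5691 0.0019]
button [0.5731 0.055 ]
cap [0.4677 0.3033]
stand [array([0.4341, 0.3267]), array([0.4677, 0.0845]), array([0.6633, 0.1111]), array([0.6281, 0.356 ])]
stand side [array([0.629 , 0.3631]), array([0.4358, 0.3339]), array([0.4699, 0.0898]), array([0.6642, 0.1196])]
[0.5483   0.219575] 8.165100310772038
[0.51563452 0.21488814]
[0.5772512  0.28535363]
[0.59457838 0.16459035]
[0.57799589 0.22383578]
padL right/bottom [0.5163 0.1767] [0.4782 0.2141] side L/R/bot [0.5525 0.2288] [0.4777 0.2173] [0.5099 0.2571]
padS bot [0.5526 0.2837] side [0.6082 0.2969] [0.5527 0.2884] [0.5748 0.3178]
padQ corner [0.5651 0.1224] [0.6373 0.136 ] [0.5535 0.1967]
((345.71929931640625, 187.18618774414062), (59.96379852294922, 105.14006042480469), 85.33314514160156)
mat [ 0.54015764 -0.24320152  0.004     ] [array([ 0.608, -0.11 ]), array([ 0.624, -0.375]), array([ 0.473, -0.374]), array([ 0.459, -0.116])]
```

Call:
jog_arm:
  rows: [1,-0.19,-0.08,0,-34,1,-0.19,-0.08,0,-34,1,-0.19,-0.08,0,-34,1,-0.19,-0.08,0,-34,1,-0.19,-0.08,0,-34]
  squeeze: 40

```text
t: 0.6
position: [0.3807, 0.368, 0.2309]
eef_rot: [0.0, -0.083, 0.997, -0.001]
force: [-0.6, -0.1, 1.0]
opening: 0.998
finger_force: 0.0
```

```bash
cat >> h.py <<'E'
from scipy.spatial.transform import Rotation as Ro
def go(*tg):
    s=arm.read_state();q=s['eef_rot'];R=Ro.from_quat([q[1],q[2],q[3],q[0]]).as_matrix();p=s['position']
    print('t',s['t'],'p',p.round(4),'open',round(s['opening'],3),'ff',s['finger_force'],'F',s['force'].round(1),'yang',np.degrees(np.arctan2(R[1,1],R[0,1])).round(2),'tilt',R[:2,2].round(3))
    for t in tg: print('->',t,(R.T@(np.array(t)-p)).round(4)); p=np.array(t)
E
python3 -c "
from h import *
go((.5157,.217,.231))"
```

```text
t 0.6 p [0.3807 0.368  0.2309] open 0.998 ff 0.0 F [-0.6 -0.1  1. ] yang 99.47 tilt [ 0.    -0.002]
-> (0.5157, 0.217, 0.231) [-0.1083 -0.1712  0.0002]
```

Call:
jog_arm:
  rows: [1,-0.108,-0.173,0,0,1,-0.108,-0.173,0,0,1,-0.108,-0.173,0,0,1,-0.108,-0.173,0,0,1,-0.108,-0.173,0,0]

```text
t: 1.1
position: [0.5176, 0.2132, 0.2309]
eef_rot: [0.001, -0.079, 0.997, -0.001]
force: [-1.1, 0.0, -0.3]
opening: 0.999
finger_force: 0.0
```

Call:
jog_arm:
  rows: [1,0,0,0,0,1,0,0,0,0]

```text
t: 1.3
position: [0.5127, 0.2182, 0.2308]
eef_rot: [-0.001, -0.082, 0.997, 0.0]
force: [-0.3, 1.0, -0.1]
opening: 1.0
finger_force: 0.0
```

```bash
python3 - <<'E'
from h import *
go((.5157,.217,.231))
p=arm.read_state()['position']
c=shot('top','t1.png');d=shot('side','s1.png')
print(proj(c,p),proj(d,p))
a=c['frame'][110:260,60:260];b=d['frame'][130:330,150:350]
u,v=proj(c,p);cv2.circle(a,(int(u-60),int(v-110)),1,(255,0,0),-1)
u,v=proj(d,p);cv2.circle(b,(int(u-150),int(v-130)),1,(255,0,0),-1)
a=cv2.resize(a,(533,400));b=cv2.resize(b,(400,400)) 
cv2.imwrite('pics/c1.png',cv2.convertScaleAbs(np.hstack([a[:,:400],b]),alpha=1.6)[:,:,::-1])
E
```

```text
t 1.3 p [0.5127 0.2182 0.2308] open 1.0 ff 0.0 F [-0.3  1.  -0.1] yang 99.37 tilt [-0.002  0.   ]
-> (0.5157, 0.217, 0.231) [-0.0028 -0.0017 -0.0002]
(np.float64(130.68052674507152), np.float64(188.9239802738886)) (np.float64(250.1402798266653), np.float64(201.7092991191951))
```

View pics/c1.png

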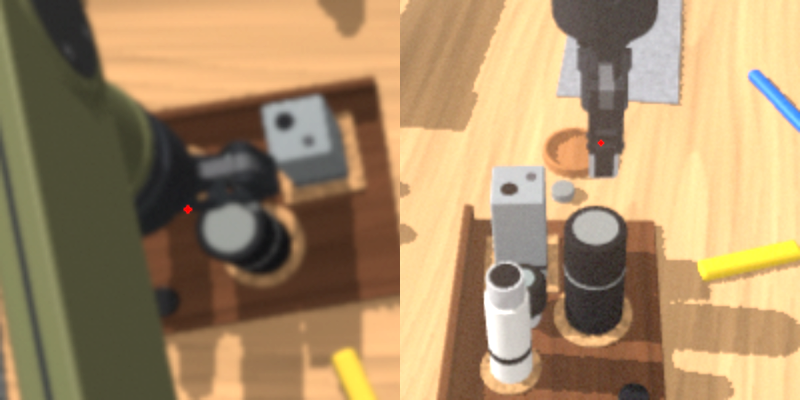

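Call:
jog_arm:
  rows: [1,-0.003,-0.001,0.05,0,1,-0.003,-0.001,0.09,0,1,-0.003,-0.001,0.12,0,1,-0.003,-0.001,0.146,0,1,-0.003,-0.001,0.146,0]

```text
t: 1.9
position: [0.5128, 0.2176, 0.082]
eef_rot: [-0.004, -0.083, 0.997, -0.001]
force: [-1.0, 0.2, 0.3]
opening: 1.0
finger_force: 0.0
```

Call:
jog_arm:
  rows: [1,0,0,0,0,0.3,0,0,0,0,0,0,0,0,0,-0.3,0,0,0,0,-0.6,0,0,0,0]

```text
t: 2.4
position: [0.5182, 0.2177, 0.0874]
eef_rot: [0.002, -0.082, 0.997, 0.001]
force: [-0.4, -0.2, 6.0]
opening: 0.647
finger_force: 41.8
```

Call:
jog_arm:
  rows: [-1,0,0,0,0,-1,0,0,0,0,-1,0,0,0,0,-1,0,0,0,0,-1,0,0,0,0]

```text
t: 2.9
position: [0.5182, 0.2177, 0.0874]
eef_rot: [0.002, -0.082, 0.997, 0.001]
force: [-0.3, 0.2, 5.9]
opening: 0.644
finger_force: 41.8
```

```bash
python3 -c "
from h import *
go()"
```

```text
t 2.9 p [0.5182 0.2177 0.0874] open 0.644 ff 41.81809052824974 F [-0.3  0.2  5.9] yang 99.35 tilt [0.004 0.002]
```

Call:
jog_arm:
  rows: [-1,0,0,-0.02,0,-1,0,0,-0.05,0,-1,0,0,-0.09,0,-1,0,0,-0.13,0,-1,0,0,-0.15,0]

```text
t: 3.4
position: [0.5183, 0.2176, 0.2395]
eef_rot: [0.003, -0.082, 0.997, 0.001]
force: [1.0, 0.7, -2.4]
opening: 0.644
finger_force: 43.6
```

Call:
jog_arm:
  rows: [-1,0,0,0,0,-1,0.005,-0.02,0,0,-1,0.015,-0.06,0,0,-1,0.025,-0.105,0,0,-1,0.035,-0.15,0,0]

```text
t: 3.9
position: [0.505, 0.0623, 0.2333]
eef_rot: [-0.002, -0.082, 0.997, 0.0]
force: [0.3, -0.8, -3.0]
opening: 0.645
finger_force: 43.7
```

Call:
jog_arm:
  rows: [-1,0.01,-0.045,0,0,-1,0.02,-0.09,0,0,-1,0.03,-0.135,0,0,-1,0.04,-0.175,0,0,-1,0.045,-0.195,0,0]

```text
t: 4.4
position: [0.4924, -0.1393, 0.2334]
eef_rot: [-0.002, -0.08, 0.997, -0.0]
force: [-0.2, 1.0, -2.4]
opening: 0.645
finger_force: 43.8
```

Call:
jog_arm:
  rows: [-1,0.002,-0.012,0,0,-1,0.002,-0.016,0,0,-1,0.002,-0.016,0,0,-1,0.002,-0.016,0,0,-1,0.002,-0.016,0,0]

```text
t: 4.9
position: [0.4948, -0.151, 0.2352]
eef_rot: [-0.0, -0.083, 0.997, 0.0]
force: [-0.7, -0.6, -4.4]
opening: 0.648
finger_force: 43.8
```

```bash
python3 - <<'E'
from h import *
go((.4955,-.152,.0794))
a=shot('side','s2.png')['frame'][60:240,180:420]
cv2.imwrite('pics/c2.png',cv2.resize(a,None,fx=2.5,fy=2.5)[:,:,::-1])
E
```

```text
t 4.9 p [ 0.4948 -0.151   0.2352] open 0.648 ff 43.828439712524414 F [-0.7 -0.6 -4.4] yang 99.47 tilt [-0.     0.001]
-> (0.4955, -0.152, 0.0794) [-0.0006 -0.0012  0.1558]
```

View pics/c2.png

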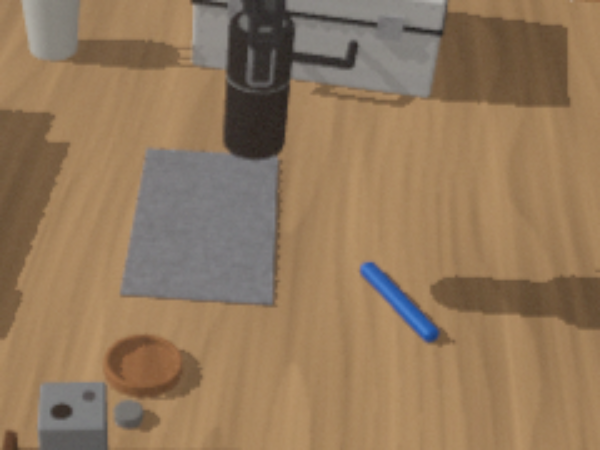

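The case hangs upright at (255,90) in the crop, above the near end of the mat. I'll lower it and release.

Call:
jog_arm:
  rows: [-1,0,-0.001,0.03,0,-1,0,-0.001,0.07,0,-1,0,-0.001,0.11,0,-1,0,-0.001,0.135,0,-1,0,-0.001,0.145,0]

```text
t: 5.45
position: [0.4932, -0.1519, 0.0879]
eef_rot: [-0.002, -0.082, 0.997, 0.001]
force: [-0.3, -0.5, -2.6]
opening: 0.643
finger_force: 43.8
```

Call:
jog_arm:
  rows: [-1,0,0,0.002,0,-1,0,0,0.005,0,-1,0,0,0.008,0,-1,0,0,0.011,0,-1,0,0,0.011,0]

```text
t: 5.95
position: [0.4952, -0.1534, 0.0798]
eef_rot: [0.0, -0.082, 0.997, -0.0]
force: [-0.3, -0.8, -2.6]
opening: 0.65
finger_force: 43.8
```

Call:
jog_arm:
  rows: [-1,0,0,0.001,0,-0.1,0,0,0.001,0,0.3,0,0,0.001,0,0.6,0,0,0.001,0,0.6,0,0,0.001,0]

```text
t: 6.45
position: [0.4953, -0.1535, 0.0786]
eef_rot: [0.0, -0.082, 0.997, -0.0]
force: [0.2, 0.0, 0.9]
opening: 0.797
finger_force: 0.0
```

Call:
jog_arm:
  rows: [0.6,0,0,-0.02,0,0.7,0,0,-0.06,0,0.8,0,0,-0.1,0,1,0,0,-0.14,0,1,0,0,-0.156,0]

```text
t: 6.95
position: [0.4971, -0.1542, 0.2385]
eef_rot: [0.003, -0.082, 0.997, -0.002]
force: [0.5, -0.8, -1.0]
opening: 1.003
finger_force: 0.0
```

```bash
python3 -c "
from h import *
go((.594,.1675,.231),(.581,.2376-.4752,.231))"
```

```text
t 6.95 p [ 0.4971 -0.1542  0.2385] open 1.003 ff 0.0 F [ 0.5 -0.8 -1. ] yang 99.37 tilt [ 0.007 -0.003]
-> (0.594, 0.1675, 0.231) [-0.148   0.3017  0.0073]
-> (0.581, -0.2376, 0.231) [ 0.0788 -0.3976  0.001 ]
```

Call:
jog_arm:
  rows: [1,-0.01,0.02,0,0,1,-0.025,0.05,0,0,1,-0.045,0.09,0,0,1,-0.065,0.13,0,0,1,-0.085,0.17,0,0]

```text
t: 7.45
position: [0.5515, 0.0297, 0.2343]
eef_rot: [0.0, -0.081, 0.997, -0.0]
force: [0.8, -0.8, 0.2]
opening: 1.002
finger_force: 0.0
```

Call:
jog_arm:
  rows: [1,-0.02,0.04,0,0,1,-0.04,0.08,0,0,1,-0.055,0.115,0,0,1,-0.065,0.13,0,0,1,-0.065,0.13,0,0]

```text
t: 7.95
position: [0.5949, 0.1693, 0.2338]
eef_rot: [0.0, -0.083, 0.997, 0.0]
force: [-0.3, -1.0, -0.4]
opening: 0.998
finger_force: 0.0
```

Call:
jog_arm:
  rows: [1,0,0,0,0,1,0,0,0,0]

```text
t: 8.15
position: [0.5936, 0.1655, 0.2341]
eef_rot: [-0.0, -0.081, 0.997, -0.0]
force: [-0.0, 0.0, -0.1]
opening: 1.003
finger_force: 0.0
```

```bash
python3 - <<'E'
from h import *
go((.594,.1675,.085))
c=shot('side','s3.png');d=camera('top')
a=c['frame'][60:340,160:310];b=d['frame'][110:390,80:280]
cv2.imwrite('pics/c3.png',cv2.convertScaleAbs(cv2.resize(np.hstack([a,b]),None,fx=2.1,fy=2.1)[:,:,::-1],alpha=1.5))
E
```

```text
t 8.15 p [0.5936 0.1655 0.2341] open 1.003 ff 0.0 F [-0.   0.  -0.1] yang 99.3 tilt [-0.001 -0.001]
-> (0.594, 0.1675, 0.085) [-0.0009  0.002   0.1491]Traceback (most recent call last):
  File "<stdin>", line 5, in <module>
    return _nx.concatenate(arrs, 1, dtype=dtype, casting=casting)
           ~~~~~~~~~~~~~~~^^^^^^^^^^^^^^^^^^^^^^^^^^^^^^^^^^^^^^^
ValueError: all the input array dimensions except for the concatenation axis must match exactly, but along dimension 0, the array at index 0 has size 280 and the array at index 1 has size 274
```

Call:
jog_arm:
  rows: [1,-0.001,0.002,0.04,0,1,-0.001,0.002,0.08,0,1,-0.001,0.002,0.115,0,1,-0.001,0.002,0.14,0,1,-0.001,0.002,0.149,0]

```text
t: 8.75
position: [0.5925, 0.1675, 0.0826]
eef_rot: [-0.003, -0.081, 0.997, -0.0]
force: [0.1, -0.3, 0.3]
opening: 1.001
finger_force: 0.0
```

Call:
jog_arm:
  rows: [1,0,0,0,0,0.3,0,0,0,0,0,0,0,0,0,-0.3,0,0,0,0,-0.6,0,0,0,0]

```text
t: 9.25
position: [0.5963, 0.1689, 0.0874]
eef_rot: [0.002, -0.082, 0.997, -0.0]
force: [-0.9, -2.8, 6.4]
opening: 0.582
finger_force: 41.7
```

Call:
jog_arm:
  rows: [-1,0,0,0,0,-1,0,0,0,0,-1,0,0,0,0,-1,0,0,0,0,-1,0,0,0,0]

```text
t: 9.75
position: [0.5963, 0.1689, 0.0874]
eef_rot: [0.002, -0.082, 0.997, -0.0]
force: [0.1, -2.5, 5.9]
opening: 0.585
finger_force: 41.7
```

Call:
jog_arm:
  rows: [-1,0,0,-0.02,0,-1,0,0,-0.05,0,-1,0,0,-0.09,0,-1,0,0,-0.13,0,-1,0,0,-0.15,0]

```text
t: 10.25
position: [0.596, 0.1699, 0.2393]
eef_rot: [0.003, -0.082, 0.997, 0.001]
force: [1.1, 0.3, -2.9]
opening: 0.584
finger_force: 42.8
```

```bash
python3 - <<'E'
from h import *
go((.581,-.2376,.235))
E
```

```text
t 10.25 p [0.596  0.1699 0.2393] open 0.584 ff 42.80221402645111 F [ 1.1  0.3 -2.9] yang 99.39 tilt [0.005 0.002]
-> (0.581, -0.2376, 0.235) [ 0.0812 -0.3996  0.0036]
```

Call:
jog_arm:
  rows: [-1,0,0,0,0,-1,0.005,-0.02,0,0,-1,0.013,-0.06,0,0,-1,0.022,-0.105,0,0,-1,0.031,-0.15,0,0]

```text
t: 10.75
position: [0.5868, 0.0154, 0.2328]
eef_rot: [-0.002, -0.082, 0.997, 0.0]
force: [0.9, -0.0, -3.0]
opening: 0.585
finger_force: 42.8
```

Call:
jog_arm:
  rows: [-1,0.009,-0.045,0,0,-1,0.018,-0.09,0,0,-1,0.027,-0.135,0,0,-1,0.036,-0.175,0,0,-1,0.043,-0.21,0,0]

```text
t: 11.25
position: [0.5786, -0.1996, 0.2327]
eef_rot: [-0.002, -0.081, 0.997, 0.001]
force: [0.9, -0.1, -3.2]
opening: 0.583
finger_force: 42.9
```

Call:
jog_arm:
  rows: [-1,0.004,-0.025,0,0,-1,0.006,-0.037,0,0,-1,0.006,-0.037,0,0,-1,0.006,-0.037,0,0,-1,0.006,-0.037,0,0]

```text
t: 11.75
position: [0.5802, -0.2336, 0.2348]
eef_rot: [-0.0, -0.082, 0.997, 0.001]
force: [-0.2, 1.4, -4.0]
opening: 0.581
finger_force: 43.0
```

```bash
python3 - <<'E'
from h import *
go((.581,-.2376,.0794))
E
```

```text
t 11.75 p [ 0.5802 -0.2336  0.2348] open 0.581 ff 42.962695956230164 F [-0.2  1.4 -4. ] yang 99.46 tilt [-0.001  0.001]
-> (0.581, -0.2376, 0.0794) [-0.0002 -0.0043  0.1554]
```

Call:
jog_arm:
  rows: [-1,0,-0.004,0.03,0,-1,0,-0.004,0.07,0,-1,0,-0.004,0.11,0,-1,0,-0.004,0.135,0,-1,0,-0.004,0.145,0]

```text
t: 12.25
position: [0.5792, -0.2367, 0.0874]
eef_rot: [-0.002, -0.083, 0.997, 0.002]
force: [-0.1, -0.1, -2.7]
opening: 0.585
finger_force: 42.9
```

Call:
jog_arm:
  rows: [-1,0,0,0.002,0,-1,0,0,0.005,0,-1,0,0,0.008,0,-1,0,0,0.011,0,-1,0,0,0.011,0]

```text
t: 12.75
position: [0.5813, -0.2396, 0.0798]
eef_rot: [0.0, -0.082, 0.997, -0.0]
force: [0.1, -0.5, -3.4]
opening: 0.582
finger_force: 42.9
```

Call:
jog_arm:
  rows: [-1,0,0,0.001,0,-0.2,0,0,0.001,0,0.2,0,0,0.001,0,0.6,0,0,0.001,0,0.6,0,0,0.001,0]

```text
t: 13.25
position: [0.5813, -0.2395, 0.0784]
eef_rot: [0.0, -0.082, 0.997, -0.0]
force: [0.5, 1.0, 0.1]
opening: 0.796
finger_force: 0.0
```

Call:
jog_arm:
  rows: [0.6,0,0,-0.02,0,0.7,0,0,-0.06,0,0.8,0,0,-0.1,0,1,0,0,-0.14,0,1,0,0,-0.156,0]

```text
t: 13.75
position: [0.5832, -0.2404, 0.2392]
eef_rot: [0.003, -0.082, 0.997, -0.002]
force: [1.7, -0.5, -0.2]
opening: 1.003
finger_force: 0.0
```

```bash
python3 -c "
from h import *
go((.581,.289,.235),(.5066,-.332,.235))"
```

```text
t 13.75 p [ 0.5832 -0.2404  0.2392] open 1.003 ff 0.0 F [ 1.7 -0.5 -0.2] yang 99.38 tilt [ 0.007 -0.003]
-> (0.581, 0.289, 0.235) [-0.0841  0.5226  0.0024]
-> (0.5066, -0.332, 0.235) [ 0.1746 -0.6006  0.0016]
```

Call:
jog_arm:
  rows: [1,-0.003,0.02,0,0,1,-0.01,0.06,0,0,1,-0.017,0.105,0,0,1,-0.024,0.15,0,0,1,-0.031,0.195,0,0]

```text
t: 14.25
position: [0.5784, -0.0393, 0.2328]
eef_rot: [-0.001, -0.082, 0.997, 0.001]
force: [1.3, 0.5, -0.1]
opening: 0.998
finger_force: 0.0
```

Call:
jog_arm:
  rows: [1,-0.007,0.045,0,0,1,-0.015,0.09,0,0,1,-0.022,0.135,0,0,1,-0.029,0.18,0,0,1,-0.036,0.225,0,0]

```text
t: 14.75
position: [0.5769, 0.1884, 0.2328]
eef_rot: [-0.001, -0.082, 0.997, 0.0]
force: [0.8, -0.5, 0.6]
opening: 1.001
finger_force: 0.0
```

Call:
jog_arm:
  rows: [1,-0.007,0.045,0,0,1,-0.013,0.08,0,0,1,-0.017,0.1,0,0,1,-0.017,0.1,0,0,1,-0.017,0.1,0,0]

```text
t: 15.25
position: [0.5785, 0.2869, 0.2333]
eef_rot: [-0.001, -0.082, 0.997, -0.001]
force: [1.1, -0.5, 0.1]
opening: 1.002
finger_force: 0.0
```

Call:
jog_arm:
  rows: [1,0,0,0,0]

```text
t: 15.35
position: [0.579, 0.2858, 0.2339]
eef_rot: [-0.001, -0.081, 0.997, -0.001]
force: [-0.6, -0.4, 0.5]
opening: 1.001
finger_force: 0.0
```

```bash
python3 - <<'E'
from h import *
go((.581,.289,.077))
c=shot('side','s3.png');d=camera('top')
a=c['frame'][80:370,160:330];b=d['frame'][94:384,80:280]
cv2.imwrite('pics/c3.png',cv2.convertScaleAbs(cv2.resize(np.hstack([a,b]),None,fx=2,fy=2)[:,:,::-1],alpha=1.5))
E
```

```text
t 15.35 p [0.579  0.2858 0.2339] open 1.001 ff 0.0 F [-0.6 -0.4  0.5] yang 99.31 tilt [-0.001 -0.001]
-> (0.581, 0.289, 0.077) [-0.0027  0.003   0.1569]
```

View pics/c3.png

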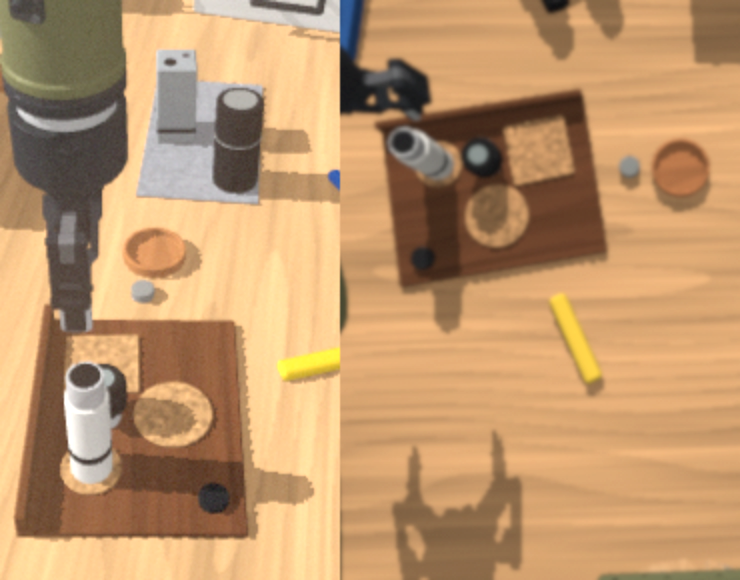

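Case and pack stand upright on the mat. Both emptied pads are visible: square at (538,150) and large at (497,215) in the top half of the crop. The gripper is over the barlow.

Call:
jog_arm:
  rows: [1,-0.003,0.003,0.04,0,1,-0.003,0.003,0.08,0,1,-0.003,0.003,0.12,0,1,-0.003,0.003,0.147,0,1,-0.003,0.003,0.156,0]

```text
t: 15.95
position: [0.5797, 0.2884, 0.075]
eef_rot: [-0.003, -0.081, 0.997, -0.001]
force: [0.3, -0.6, 0.3]
opening: 0.995
finger_force: 0.0
```

Call:
jog_arm:
  rows: [1,0,0,0,0,0.2,0,0,0,0,0,0,0,0,0,-0.3,0,0,0,0,-0.6,0,0,0,0]

```text
t: 16.45
position: [0.5829, 0.2906, 0.0802]
eef_rot: [0.002, -0.082, 0.997, -0.0]
force: [1.1, -1.8, 5.2]
opening: 0.426
finger_force: 39.3
```

Call:
jog_arm:
  rows: [-1,0,0,0,0,-1,0,0,0,0,-1,0,0,0,0,-1,0,0,0,0,-1,0,0,0,0]

```text
t: 16.95
position: [0.583, 0.2906, 0.0801]
eef_rot: [0.002, -0.082, 0.997, -0.0]
force: [-0.4, -3.1, 6.5]
opening: 0.42
finger_force: 39.4
```

Call:
jog_arm:
  rows: [-1,0,0,-0.02,0,-1,0,0,-0.05,0,-1,0,0,-0.09,0,-1,0,0,-0.13,0,-1,0,0,-0.158,0]

```text
t: 17.45
position: [0.5821, 0.2913, 0.2392]
eef_rot: [0.001, -0.082, 0.997, 0.001]
force: [0.4, 0.8, -3.0]
opening: 0.425
finger_force: 40.4
```

```bash
python3 - <<'E'
from h import *
go((.5066,-.332,.235))
E
```

```text
t 17.45 p [0.5821 0.2913 0.2392] open 0.425 ff 40.41792154312134 F [ 0.4  0.8 -3. ] yang 99.39 tilt [0.002 0.002]
-> (0.5066, -0.332, 0.235) [ 0.1762 -0.6026  0.0031]
```

Call:
jog_arm:
  rows: [-1,0,0,0,0,-1,0.005,-0.02,0,0,-1,0.017,-0.06,0,0,-1,0.03,-0.105,0,0,-1,0.043,-0.15,0,0]

```text
t: 17.95
position: [0.5613, 0.1336, 0.2334]
eef_rot: [-0.003, -0.082, 0.997, -0.001]
force: [2.0, -1.1, -2.5]
opening: 0.423
finger_force: 40.4
```

Call:
jog_arm:
  rows: [-1,0.013,-0.045,0,0,-1,0.026,-0.09,0,0,-1,0.039,-0.135,0,0,-1,0.052,-0.18,0,0,-1,0.065,-0.225,0,0]

```text
t: 18.45
position: [0.5334, -0.0987, 0.2338]
eef_rot: [-0.002, -0.082, 0.997, 0.001]
force: [0.8, -0.5, -3.5]
opening: 0.423
finger_force: 40.4
```

Call:
jog_arm:
  rows: [-1,0.013,-0.045,0,0,-1,0.026,-0.09,0,0,-1,0.039,-0.135,0,0,-1,0.052,-0.175,0,0,-1,0.06,-0.205,0,0]

```text
t: 18.95
position: [0.5074, -0.3111, 0.2335]
eef_rot: [-0.002, -0.081, 0.997, 0.001]
force: [0.7, 0.6, -2.4]
opening: 0.423
finger_force: 40.4
```

Call:
jog_arm:
  rows: [-1,0.006,-0.017,0,0,-1,0.007,-0.022,0,0,-1,0.007,-0.022,0,0,-1,0.007,-0.022,0,0,-1,0.007,-0.022,0,0]

```text
t: 19.45
position: [0.5074, -0.33, 0.2363]
eef_rot: [-0.0, -0.083, 0.997, 0.0]
force: [0.4, 1.4, -2.6]
opening: 0.423
finger_force: 40.4
```

```bash
python3 - <<'E'
from h import *
go((.5066,-.332,.0721))
E
```

```text
t 19.45 p [ 0.5074 -0.33    0.2363] open 0.423 ff 40.36127686500549 F [ 0.4  1.4 -2.6] yang 99.48 tilt [-0.     0.001]
-> (0.5066, -0.332, 0.0721) [ 0.0011 -0.002   0.1642]
```

Call:
jog_arm:
  rows: [-1,0.001,-0.002,0.03,0,-1,0.001,-0.002,0.07,0,-1,0.001,-0.002,0.115,0,-1,0.001,-0.002,0.142,0,-1,0.001,-0.002,0.153,0]

```text
t: 19.95
position: [0.505, -0.3311, 0.0804]
eef_rot: [-0.002, -0.083, 0.997, 0.002]
force: [0.1, 0.4, -2.1]
opening: 0.422
finger_force: 40.3
```

Call:
jog_arm:
  rows: [-1,0,0,0.002,0,-1,0,0,0.005,0,-1,0,0,0.008,0,-1,0,0,0.011,0,-1,0,0,0.011,0]

```text
t: 20.45
position: [0.5067, -0.3341, 0.0729]
eef_rot: [0.0, -0.082, 0.997, -0.0]
force: [-0.9, -0.2, -2.3]
opening: 0.424
finger_force: 40.3
```

Call:
jog_arm:
  rows: [-1,0,0,0.001,0,-0.2,0,0,0.001,0,0.2,0,0,0.001,0,0.6,0,0,0.001,0,0.6,0,0,0.001,0]

```text
t: 20.95
position: [0.5065, -0.3339, 0.0714]
eef_rot: [0.0, -0.082, 0.997, -0.0]
force: [-0.7, 0.3, 0.6]
opening: 0.803
finger_force: 0.0
```

Call:
jog_arm:
  rows: [0.6,0,0,-0.02,0,0.7,0,0,-0.06,0,0.8,0,0,-0.1,0,1,0,0,-0.14,0,1,0,0,-0.165,0]

```text
t: 21.45
position: [0.5075, -0.3346, 0.2398]
eef_rot: [0.002, -0.082, 0.997, -0.002]
force: [-0.1, -0.6, 0.2]
opening: 0.999
finger_force: 0.0
```

Call:
jog_arm:
  rows: [1,0,0.03,0,0,1,0,0.07,0,0,1,0,0.115,0,0,1,0,0.16,0,0,1,0,0.18,0,0]

```text
t: 21.95
position: [0.4754, -0.1528, 0.2362]
eef_rot: [-0.001, -0.083, 0.997, 0.001]
force: [0.5, -1.0, 0.1]
opening: 0.999
finger_force: 0.0
```

```bash
python3 - <<'E'
from h import *
go((.579,.2265,.15))
c=shot('side','s4.png');d=shot('top','t4.png')
np.savez('side4.npz',**c);np.savez('top4.npz',**d)
a=c['frame'][100:360,160:320];b=d['frame'][120:380,80:410]
cv2.imwrite('pics/c4.png',cv2.convertScaleAbs(cv2.resize(np.hstack([a,b]),None,fx=1.6,fy=1.6)[:,:,::-1],alpha=1.5))
for n,c,lo in(('side',c,(165,190)),('top',d,(90,130))):
    im=c['frame']; hsv=cv2.cvtColor(im,cv2.COLOR_RGB2HSV)
    m=((hsv[:,:,2]>105)).astype(np.uint8); m=cv2.morphologyEx(m,cv2.MORPH_OPEN,np.ones((3,3)))
    k,lab,st,ce=cv2.connectedComponentsWithStats(m)
    for i in range(1,k):
        x,y,w,h,A=st[i]
        if 80<A<4000 and lo[0]-5<x<lo[0]+150 and lo[1]<y: 
            X=ray(c,x+(w-1)/2,y+(h-1)/2,.012); print(n,st[i],ce[i].round(1),X[:2].round(4),ray(c,*ce[i],.012)[:2].round(4))
E
```

```text
t 21.95 p [ 0.4754 -0.1528  0.2362] open 0.999 ff 0.0 F [ 0.5 -1.   0.1] yang 99.47 tilt [-0.001  0.002]
-> (0.579, 0.2265, 0.15) [-0.1646  0.3569  0.0868]
side [192 247  38  30 736] [211.4 258.4] [0.5954 0.1709] [0.5953 0.1628]
side [231 270  35  33 601] [249.6 285.5] [0.5126 0.2192] [0.5098 0.2175]
side [190 300  30  27 652] [204.9 313.3] [0.5818 0.2908] [0.581  0.2913]
top [162 154  35  32 848] [179.  169.4] [0.5931 0.165 ] [0.5933 0.1651]
top [118 165  23  22 405] [128.7 175.5] [0.5813 0.2858] [0.5813 0.2864]
top [143 188  31  29 429] [160.2 204.3] [0.5146 0.2153] [0.509  0.2099]
```

View pics/c4.png

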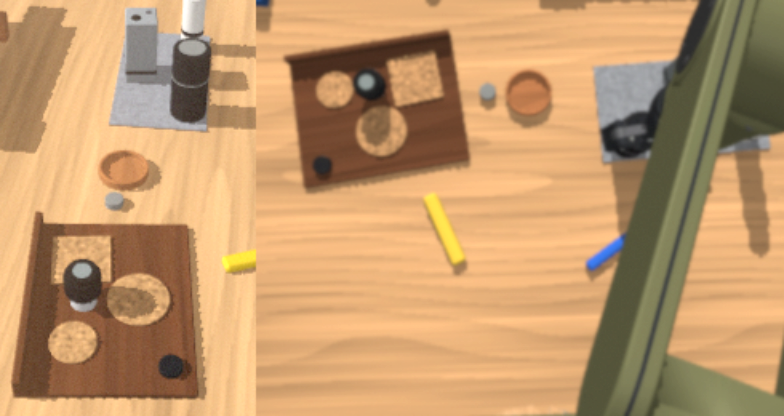

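Three tall things are on the mat; eyepiece is alone on the stand at (82,285) in the side half. Next I'll refine the eyepiece and dish positions.

```bash
python3 - <<'E'
from h import *
for n,L,D in(('side',(210.6,268.7),(237,206)),('top',(148.7,170.6),(250,178.5))):
    c=np.load(n+'4.npz');f=c['frame'];hsv=cv2.cvtColor(f,cv2.COLOR_RGB2HSV).astype(int)
    u,v=map(int,L);w=f[v-12:v+13,u-12:u+13].astype(int)
    m=(w[:,:,2]>75)&(w[:,:,2]>w[:,:,0]*.9)
    k,lab,st,ce=cv2.connectedComponentsWithStats(m.astype(np.uint8))
    for i in range(1,k):
        if st[i][4]>8:
            q=ce[i]+[u-12,v-12];print(n,'lens',st[i],q,ray(c,*q,.064))
    u,v=map(int,D);w=f[v-28:v+29,u-28:u+29].astype(int)
    m=(w[:,:,0]>1.9*w[:,:,2]).astype(np.uint8)
    k,lab,st,ce=cv2.connectedComponentsWithStats(m)
    for i in range(1,k):
        if st[i][4]>150:
            x,y,a,b,_=st[i];q=np.array([x+(a-1)/2,y+(b-1)/2])+[u-28,v-28];print(n,'dish',st[i],q,ray(c,*q,.007),ray(c,*q,.014))
E
```

```text
side lens [ 7  8 12 10 94] [210.62765957 268.56382979] [0.5811263  0.22975041 0.064     ]
side dish [ 12  16  33  26 669] [237.  206.5] [ 0.56963533 -0.00060814  0.007     ] [0.56844937 0.00668505 0.014     ]
top lens [ 8  9 10  9 68] [148.41176471 170.72058824] [0.58112101 0.22647646 0.064     ]
top dish [   0    7   57   50 1284] [250.  181.5] [ 0.5598905  -0.00738349  0.007     ] [ 0.55867618 -0.00727855  0.014     ]
```

Call:
jog_arm:
  rows: [1,-0.009,0.02,0,0,1,-0.025,0.055,0,0,1,-0.043,0.095,0,0,1,-0.061,0.135,0,0,1,-0.08,0.175,0,0]

```text
t: 22.55
position: [0.5287, 0.0299, 0.2364]
eef_rot: [0.0, -0.081, 0.997, -0.0]
force: [-0.3, -1.1, 0.5]
opening: 1.0
finger_force: 0.0
```

Call:
jog_arm:
  rows: [1,-0.018,0.04,0,0,1,-0.036,0.08,0,0,1,-0.055,0.12,0,0,1,-0.075,0.165,0,0,1,-0.085,0.187,0,0]

```text
t: 23.05
position: [0.583, 0.231, 0.236]
eef_rot: [0.001, -0.083, 0.997, 0.001]
force: [0.5, -0.1, -0.3]
opening: 1.003
finger_force: 0.0
```

Call:
jog_arm:
  rows: [1,0,0,0.03,0,1,0,0,0.07,0,1,0,0,0.1,0,1,0,0,0.12,0,1,0,0,0.12,0]

```text
t: 23.55
position: [0.5794, 0.2263, 0.1125]
eef_rot: [-0.003, -0.081, 0.997, -0.001]
force: [-0.8, -0.4, 0.2]
opening: 0.998
finger_force: 0.0
```

Call:
jog_arm:
  rows: [1,0,0,0,0]

```text
t: 23.65
position: [0.5819, 0.2273, 0.1162]
eef_rot: [-0.0, -0.081, 0.997, -0.0]
force: [-0.5, 0.0, 0.3]
opening: 0.998
finger_force: 0.0
```

```bash
python3 - <<'E'
from h import *
go((.581,.228,.023))
E
```

```text
t 23.65 p [0.5819 0.2273 0.1162] open 0.998 ff 0.0 F [-0.5  0.   0.3] yang 99.34 tilt [-0. -0.]
-> (0.581, 0.228, 0.023) [0.0007 0.0009 0.0932]
```

Call:
jog_arm:
  rows: [1,0.001,0.001,0.025,0,1,0.001,0.001,0.055,0,1,0.001,0.001,0.075,0,1,0.001,0.001,0.087,0,1,0.001,0.001,0.092,0]

```text
t: 24.15
position: [0.5807, 0.2286, 0.0245]
eef_rot: [0.001, -0.082, 0.997, 0.0]
force: [-0.4, -0.0, 0.1]
opening: 1.006
finger_force: 0.0
```

Call:
jog_arm:
  rows: [1,0,0,0,0,0.3,0,0,0,0,0,0,0,0,0,-0.3,0,0,0,0,-0.6,0,0,0,0]

```text
t: 24.65
position: [0.5806, 0.2288, 0.0255]
eef_rot: [0.001, -0.082, 0.997, 0.0]
force: [-0.9, 0.5, 5.9]
opening: 0.493
finger_force: 40.6
```

Call:
jog_arm:
  rows: [-1,0,0,0,0,-1,0,0,0,0,-1,0,0,0,0,-1,0,0,0,0,-1,0,0,0,0]

```text
t: 25.15
position: [0.5807, 0.2288, 0.0255]
eef_rot: [0.001, -0.082, 0.997, 0.0]
force: [0.2, -0.8, 5.4]
opening: 0.495
finger_force: 40.6
```

Call:
jog_arm:
  rows: [-1,0,0,-0.005,0,-1,0,0,-0.02,0,-1,0,0,-0.045,0,-1,0,0,-0.07,0,-1,0,0,-0.08,0]

```text
t: 25.65
position: [0.581, 0.2291, 0.1066]
eef_rot: [0.002, -0.082, 0.997, 0.0]
force: [1.4, 0.2, -0.5]
opening: 0.495
finger_force: 40.6
```

Call:
jog_arm:
  rows: [-1,0,0,0,0]

```text
t: 25.75
position: [0.5809, 0.229, 0.1059]
eef_rot: [0.002, -0.082, 0.997, 0.0]
force: [1.6, 0.7, -1.5]
opening: 0.491
finger_force: 40.6
```

```bash
python3 - <<'E'
from h import *
go((.569,-.004,.103))
a=shot('side','s5.png')['frame'][120:345,150:340]
cv2.imwrite('pics/c5.png',cv2.convertScaleAbs(cv2.resize(a,None,fx=2.5,fy=2.5)[:,:,::-1],alpha=1.5))
E
```

```text
t 25.75 p [0.5809 0.229  0.1059] open 0.491 ff 40.64926207065582 F [ 1.6  0.7 -1.5] yang 99.38 tilt [0.003 0.001]
-> (0.569, -0.004, 0.103) [ 0.0497 -0.228   0.0026]
```

View pics/c5.png

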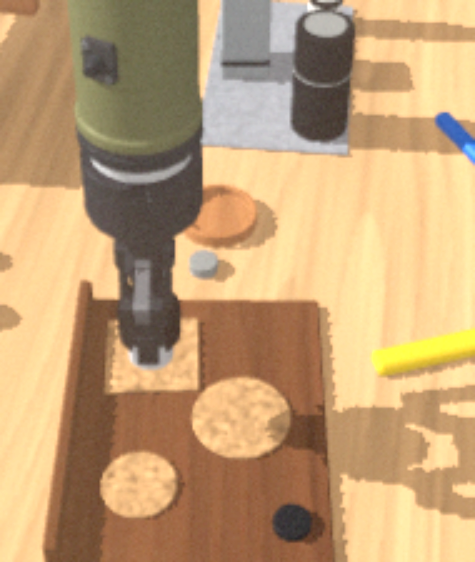

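The eyepiece is held upright, with its barrel visible at (150,355). I'll carry it to the dish.

Call:
jog_arm:
  rows: [-1,0.005,-0.02,0,0,-1,0.014,-0.065,0,0,-1,0.025,-0.115,0,0,-1,0.036,-0.165,0,0,-1,0.045,-0.205,0,0]

```text
t: 26.3
position: [0.567, 0.017, 0.1024]
eef_rot: [-0.002, -0.082, 0.997, 0.0]
force: [0.8, -1.5, -0.9]
opening: 0.489
finger_force: 40.8
```

Call:
jog_arm:
  rows: [-1,0.003,-0.017,0,0,-1,0.004,-0.022,0,0,-1,0.004,-0.022,0,0,-1,0.004,-0.022,0,0,-1,0.004,-0.022,0,0]

```text
t: 26.8
position: [0.5683, -0.0019, 0.1039]
eef_rot: [-0.0, -0.083, 0.997, 0.0]
force: [-0.4, 0.3, -0.4]
opening: 0.486
finger_force: 40.9
```

```bash
python3 - <<'E'
from h import *
go((.569,-.004,.0225))
E
```

```text
t 26.8 p [ 0.5683 -0.0019  0.1039] open 0.486 ff 40.85296332836151 F [-0.4  0.3 -0.4] yang 99.47 tilt [-0.001  0.   ]
-> (0.569, -0.004, 0.0225) [-0.0004 -0.0022  0.0814]
```

Call:
jog_arm:
  rows: [-1,0,-0.002,0.02,0,-1,0,-0.002,0.045,0,-1,0,-0.002,0.062,0,-1,0,-0.002,0.07,0,-1,0,-0.002,0.074,0]

```text
t: 27.3
position: [0.5684, -0.0043, 0.0295]
eef_rot: [-0.001, -0.082, 0.997, 0.0]
force: [-0.2, 0.2, -0.9]
opening: 0.49
finger_force: 40.9
```

Call:
jog_arm:
  rows: [-1,0,0,0.002,0,-1,0,0,0.004,0,-1,0,0,0.006,0,-1,0,0,0.008,0,-1,0,0,0.008,0]

```text
t: 27.8
position: [0.569, -0.0054, 0.0225]
eef_rot: [0.0, -0.082, 0.997, -0.0]
force: [0.3, -0.2, -0.9]
opening: 0.496
finger_force: 40.9
```

```bash
python3 - <<'E'
from h import *
go()
E
```

```text
t 27.8 p [ 0.569  -0.0054  0.0225] open 0.496 ff 40.91343283653259 F [ 0.3 -0.2 -0.9] yang 99.37 tilt [ 0.001 -0.   ]
```

Call:
jog_arm:
  rows: [-1,0,0,0.001,0,-1,0,0,0.001,0,-1,0,0,0.002,0,-1,0,0,0.002,0,-1,0,0,0.002,0]

```text
t: 28.3
position: [0.5691, -0.0054, 0.0224]
eef_rot: [0.001, -0.082, 0.997, -0.0]
force: [-2.8, 0.7, 14.3]
opening: 0.49
finger_force: 42.3
```

Call:
jog_arm:
  rows: [-0.2,0,0,0,0,0.1,0,0,0,0,0.35,0,0,0,0,0.35,0,0,0,0,0.35,0,0,0,0]

```text
t: 28.8
position: [0.5687, -0.0053, 0.0201]
eef_rot: [-0.0, -0.082, 0.997, 0.0]
force: [0.4, -1.1, -0.3]
opening: 0.672
finger_force: 0.0
```

Call:
jog_arm:
  rows: [0.35,0,0,-0.01,0,0.35,0,0,-0.04,0,0.35,0,0,-0.08,0,0.4,0,0,-0.12,0,0.5,0,0,-0.16,0]

```text
t: 29.3
position: [0.5685, -0.0053, 0.1823]
eef_rot: [-0.0, -0.082, 0.997, 0.0]
force: [0.2, 0.2, -0.5]
opening: 0.746
finger_force: 0.0
```

Call:
jog_arm:
  rows: [1,0,0,-0.04,0,1,0,0,-0.053,0,1,0,0,-0.053,0,1,0,0,-0.053,0,1,0,0,-0.053,0]

```text
t: 29.8
position: [0.5672, -0.0052, 0.2311]
eef_rot: [-0.002, -0.082, 0.997, 0.0]
force: [-0.0, 0.6, -0.9]
opening: 0.995
finger_force: 0.0
```

```bash
python3 - <<'E'
from h import *
go((.5815,-.2395,.231))
a=shot('side','s6.png')['frame'][80:280,150:350]
cv2.imwrite('pics/c6.png',cv2.convertScaleAbs(cv2.resize(a,None,fx=2.5,fy=2.5)[:,:,::-1],alpha=1.5))
E
```

```text
t 29.8 p [ 0.5672 -0.0052  0.2311] open 0.995 ff 0.0 F [-0.   0.6 -0.9] yang 99.37 tilt [-0.004  0.   ]
-> (0.5815, -0.2395, 0.231) [ 0.0241 -0.2335 -0.    ]
```

View pics/c6.png

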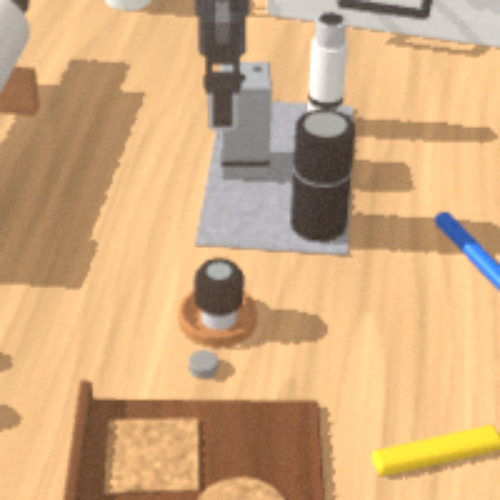

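The eyepiece stands upright in the dish at (218,300), well centred, and all three tall things are still standing on the mat. Next is the pack.

Call:
jog_arm:
  rows: [1,0.003,-0.025,0,0,1,0.008,-0.07,0,0,1,0.013,-0.12,0,0,1,0.018,-0.165,0,0,1,0.023,-0.205,0,0]

```text
t: 30.35
position: [0.5787, -0.2132, 0.2312]
eef_rot: [-0.001, -0.082, 0.997, 0.001]
force: [0.6, -0.1, -0.0]
opening: 0.999
finger_force: 0.0
```

Call:
jog_arm:
  rows: [1,0.002,-0.02,0,0,1,0.003,-0.028,0,0,1,0.003,-0.028,0,0,1,0.003,-0.028,0,0,1,0.003,-0.028,0,0]

```text
t: 30.85
position: [0.581, -0.2375, 0.2332]
eef_rot: [-0.0, -0.083, 0.997, 0.0]
force: [0.3, -0.7, 0.2]
opening: 0.998
finger_force: 0.0
```

```bash
python3 - <<'E'
from h import *
go((.5813,-.2395,.078))
E
```

```text
t 30.85 p [ 0.581  -0.2375  0.2332] open 0.998 ff 0.0 F [ 0.3 -0.7  0.2] yang 99.48 tilt [-0.     0.001]
-> (0.5813, -0.2395, 0.078) [ 0.     -0.0022  0.1552]
```

Call:
jog_arm:
  rows: [1,0,-0.001,0.04,0,1,0,-0.001,0.08,0,1,0,-0.001,0.12,0,1,0,-0.001,0.146,0,1,0,-0.001,0.155,0]

```text
t: 31.35
position: [0.5792, -0.2378, 0.0754]
eef_rot: [-0.003, -0.083, 0.997, 0.002]
force: [-0.0, -0.1, -0.2]
opening: 1.0
finger_force: 0.0
```

Call:
jog_arm:
  rows: [1,0,0,0,0,0.3,0,0,0,0,0,0,0,0,0,-0.3,0,0,0,0,-0.6,0,0,0,0]

```text
t: 31.85
position: [0.5828, -0.2413, 0.0805]
eef_rot: [0.002, -0.082, 0.997, -0.001]
force: [0.2, -0.0, 7.0]
opening: 0.58
finger_force: 42.3
```

Call:
jog_arm:
  rows: [-1,0,0,0,0,-1,0,0,0,0,-1,0,0,0,0,-1,0,0,0,0,-1,0,0,0,0]

```text
t: 32.35
position: [0.5828, -0.2413, 0.0805]
eef_rot: [0.002, -0.082, 0.997, -0.001]
force: [-0.5, -0.3, 6.7]
opening: 0.581
finger_force: 42.3
```

Call:
jog_arm:
  rows: [-1,0,0,-0.02,0,-1,0,0,-0.05,0,-1,0,0,-0.09,0,-1,0,0,-0.13,0,-1,0,0,-0.156,0]

```text
t: 32.85
position: [0.5817, -0.2407, 0.2374]
eef_rot: [0.001, -0.082, 0.997, -0.001]
force: [0.6, -0.7, -2.3]
opening: 0.579
finger_force: 42.9
```

Call:
jog_arm:
  rows: [-1,0,0,0,0,-1,-0.005,0.02,0,0,-1,-0.012,0.06,0,0,-1,-0.021,0.105,0,0,-1,-0.03,0.15,0,0]

```text
t: 33.35
position: [0.5847, -0.0861, 0.2315]
eef_rot: [-0.002, -0.081, 0.997, 0.001]
force: [1.1, -0.5, -3.4]
opening: 0.581
finger_force: 42.9
```

Call:
jog_arm:
  rows: [-1,-0.009,0.045,0,0,-1,-0.018,0.09,0,0,-1,-0.027,0.135,0,0,-1,-0.036,0.175,0,0,-1,-0.043,0.21,0,0]

```text
t: 33.85
position: [0.5929, 0.1288, 0.2316]
eef_rot: [-0.002, -0.082, 0.997, 0.0]
force: [0.6, -0.2, -2.8]
opening: 0.58
finger_force: 43.0
```

Call:
jog_arm:
  rows: [-1,-0.004,0.025,0,0,-1,-0.007,0.04,0,0,-1,-0.007,0.04,0,0,-1,-0.007,0.04,0,0,-1,-0.007,0.04,0,0]

```text
t: 34.35
position: [0.5948, 0.1657, 0.2337]
eef_rot: [-0.001, -0.081, 0.997, -0.0]
force: [0.3, 0.6, -2.5]
opening: 0.58
finger_force: 42.9
```

```bash
python3 - <<'E'
from h import *
go((.595,.169,.088))
E
```

```text
t 34.35 p [0.5948 0.1657 0.2337] open 0.58 ff 42.92588710784912 F [ 0.3  0.6 -2.5] yang 99.3 tilt [-0.001 -0.001]
-> (0.595, 0.169, 0.088) [-0.0009  0.0033  0.1457]
```

Call:
jog_arm:
  rows: [-1,-0.001,0.003,0.03,0,-1,-0.001,0.003,0.07,0,-1,-0.001,0.003,0.105,0,-1,-0.001,0.003,0.127,0,-1,-0.001,0.003,0.136,0]

```text
t: 34.85
position: [0.5937, 0.1684, 0.0956]
eef_rot: [-0.003, -0.081, 0.997, -0.001]
force: [-0.2, 0.7, -2.8]
opening: 0.583
finger_force: 42.9
```

Call:
jog_arm:
  rows: [-1,0,0,0.002,0,-1,0,0,0.005,0,-1,0,0,0.008,0,-1,0,0,0.01,0,-1,0,0,0.01,0]

```text
t: 35.35
position: [0.5958, 0.1705, 0.0889]
eef_rot: [0.0, -0.082, 0.997, 0.0]
force: [-1.3, 0.9, -3.1]
opening: 0.584
finger_force: 42.9
```

```bash
python3 - <<'E'
from h import *
go((.595,.169,.0885))
E
```

```text
t 35.35 p [0.5958 0.1705 0.0889] open 0.584 ff 42.915385365486145 F [-1.3  0.9 -3.1] yang 99.38 tilt [0.001 0.   ]
-> (0.595, 0.169, 0.0885) [ 0.001  -0.0013  0.0004]
```

Call:
jog_arm:
  rows: [-1,0.001,-0.001,0.001,0,-0.2,0.001,-0.001,0.001,0,0.2,0.001,-0.001,0.001,0,0.6,0.001,-0.001,0.001,0,0.6,0.001,-0.001,0.001,0]

```text
t: 35.85
position: [0.5947, 0.1691, 0.0874]
eef_rot: [-0.0, -0.082, 0.997, -0.0]
force: [0.5, 0.3, 0.5]
opening: 0.8
finger_force: 0.0
```

Call:
jog_arm:
  rows: [0.6,0,0,-0.02,0,0.7,0,0,-0.06,0,0.8,0,0,-0.1,0,1,0,0,-0.135,0,1,0,0,-0.147,0]

```text
t: 36.35
position: [0.5969, 0.1696, 0.2388]
eef_rot: [0.004, -0.082, 0.997, 0.0]
force: [0.5, 0.0, 0.0]
opening: 0.998
finger_force: 0.0
```

Call:
jog_arm:
  rows: [1,0.01,-0.02,0,0,1,0.03,-0.06,0,0,1,0.05,-0.1,0,0,1,0.07,-0.14,0,0,1,0.09,-0.18,0,0]

```text
t: 36.85
position: [0.5338, -0.0244, 0.2332]
eef_rot: [-0.001, -0.082, 0.997, 0.0]
force: [0.8, -0.2, 0.1]
opening: 1.002
finger_force: 0.0
```

Call:
jog_arm:
  rows: [1,0.02,-0.04,0,0,1,0.04,-0.08,0,0,1,0.055,-0.11,0,0,1,0.061,-0.122,0,0,1,0.061,-0.122,0,0]

```text
t: 37.35
position: [0.4941, -0.1545, 0.2336]
eef_rot: [-0.001, -0.08, 0.997, 0.0]
force: [-0.2, 0.9, -0.3]
opening: 1.002
finger_force: 0.0
```

Call:
jog_arm:
  rows: [1,0,0,0,0]

```text
t: 37.45
position: [0.4949, -0.1525, 0.2338]
eef_rot: [-0.0, -0.081, 0.997, 0.001]
force: [0.1, 0.7, -0.1]
opening: 0.998
finger_force: 0.0
```

```bash
python3 - <<'E'
from h import *
go((.4953,-.1535,.078))
E
```

```text
t 37.45 p [ 0.4949 -0.1525  0.2338] open 0.998 ff 0.0 F [ 0.1  0.7 -0.1] yang 99.35 tilt [-0.001  0.001]
-> (0.4953, -0.1535, 0.078) [-0.0002 -0.0013  0.1558]
```

Call:
jog_arm:
  rows: [1,0,-0.001,0.04,0,1,0,-0.001,0.08,0,1,0,-0.001,0.12,0,1,0,-0.001,0.146,0,1,0,-0.001,0.155,0]

```text
t: 37.95
position: [0.4935, -0.1516, 0.0764]
eef_rot: [-0.003, -0.083, 0.997, 0.002]
force: [-0.7, 0.3, 0.1]
opening: 1.005
finger_force: 0.0
```

Call:
jog_arm:
  rows: [1,0,0,0,0,0.3,0,0,0,0,0,0,0,0,0,-0.3,0,0,0,0,-0.6,0,0,0,0]

```text
t: 38.45
position: [0.4968, -0.1547, 0.0812]
eef_rot: [0.002, -0.082, 0.997, -0.001]
force: [0.4, 0.3, 7.5]
opening: 0.644
finger_force: 43.3
```

Call:
jog_arm:
  rows: [-1,0,0,0,0,-1,0,0,0,0,-1,0,0,0,0,-1,0,0,0,0,-1,0,0,0,0]

```text
t: 38.95
position: [0.4968, -0.1547, 0.0812]
eef_rot: [0.002, -0.082, 0.997, -0.001]
force: [0.5, 0.9, 6.8]
opening: 0.642
finger_force: 43.3
```

Call:
jog_arm:
  rows: [-1,0,0,-0.02,0,-1,0,0,-0.05,0,-1,0,0,-0.09,0,-1,0,0,-0.13,0,-1,0,0,-0.156,0]

```text
t: 39.45
position: [0.4956, -0.1547, 0.2385]
eef_rot: [0.002, -0.082, 0.997, -0.001]
force: [0.7, -0.8, -3.7]
opening: 0.648
finger_force: 43.8
```

Call:
jog_arm:
  rows: [-1,0,0,0,0,-1,-0.005,0.02,0,0,-1,-0.013,0.06,0,0,-1,-0.023,0.105,0,0,-1,-0.034,0.15,0,0]

```text
t: 39.95
position: [0.5026, 0.0004, 0.2336]
eef_rot: [-0.002, -0.081, 0.997, 0.0]
force: [1.1, -0.2, -1.6]
opening: 0.646
finger_force: 43.8
```

Call:
jog_arm:
  rows: [-1,-0.01,0.045,0,0,-1,-0.02,0.09,0,0,-1,-0.03,0.135,0,0,-1,-0.039,0.175,0,0,-1,-0.044,0.195,0,0]

```text
t: 40.45
position: [0.5145, 0.2019, 0.2333]
eef_rot: [-0.001, -0.083, 0.997, 0.0]
force: [-0.5, -0.4, -2.5]
opening: 0.642
finger_force: 44.0
```

Call:
jog_arm:
  rows: [-1,-0.003,0.012,0,0,-1,-0.004,0.018,0,0,-1,-0.004,0.018,0,0,-1,-0.004,0.018,0,0,-1,-0.004,0.018,0,0]

```text
t: 40.95
position: [0.5168, 0.2159, 0.2352]
eef_rot: [-0.0, -0.081, 0.997, -0.0]
force: [0.6, 0.3, -3.0]
opening: 0.643
finger_force: 43.9
```

```bash
python3 - <<'E'
from h import *
go((.517,.2175,.0885))
E
```

```text
t 40.95 p [0.5168 0.2159 0.2352] open 0.643 ff 43.930665738880634 F [ 0.6  0.3 -3. ] yang 99.29 tilt [-0.    -0.001]
-> (0.517, 0.2175, 0.0885) [-0.0005  0.0017  0.1467]
```

Call:
jog_arm:
  rows: [-1,0,0,0.03,0,-1,0,0,0.07,0,-1,0,0,0.105,0,-1,0,0,0.127,0,-1,0,0,0.136,0]

```text
t: 41.45
position: [0.5152, 0.2156, 0.097]
eef_rot: [-0.002, -0.081, 0.997, -0.001]
force: [-0.4, -0.7, -2.9]
opening: 0.641
finger_force: 43.8
```

Call:
jog_arm:
  rows: [-1,0,0,0.002,0,-1,0,0,0.005,0,-1,0,0,0.008,0,-1,0,0,0.01,0,-1,0,0,0.01,0]

```text
t: 41.95
position: [0.5171, 0.2173, 0.0898]
eef_rot: [0.0, -0.082, 0.997, 0.0]
force: [-0.2, -1.0, -3.4]
opening: 0.645
finger_force: 43.9
```

```bash
python3 - <<'E'
from h import *
go((.517,.2175,.0892),(.5066,-.3339,.235))
E
```

```text
t 41.95 p [0.5171 0.2173 0.0898] open 0.645 ff 43.93892789259553 F [-0.2 -1.  -3.4] yang 99.38 tilt [0.001 0.   ]
-> (0.517, 0.2175, 0.0892) [0.0001 0.0002 0.0006]
-> (0.5066, -0.3339, 0.235) [ 0.1    -0.5423 -0.146 ]
```

Call:
jog_arm:
  rows: [-1,0,0,0.001,0,-0.2,0,0,0.001,0,0.2,0,0,0.001,0,0.6,0,0,0.001,0,0.6,0,0,0.001,0]

```text
t: 42.45
position: [0.5172, 0.2173, 0.0884]
eef_rot: [0.0, -0.082, 0.997, 0.0]
force: [-0.2, -0.2, -0.0]
opening: 0.801
finger_force: 0.0
```

Call:
jog_arm:
  rows: [0.6,0,0,-0.02,0,0.7,0,0,-0.06,0,0.8,0,0,-0.1,0,1,0,0,-0.135,0,1,0,0,-0.147,0]

```text
t: 42.95
position: [0.5191, 0.218, 0.2393]
eef_rot: [0.004, -0.082, 0.997, 0.001]
force: [-0.3, -0.8, 0.7]
opening: 0.997
finger_force: 0.0
```

Call:
jog_arm:
  rows: [1,0.005,-0.02,0,0,1,0.012,-0.06,0,0,1,0.02,-0.105,0,0,1,0.028,-0.15,0,0,1,0.036,-0.195,0,0]

```text
t: 43.45
position: [0.5123, 0.0175, 0.2342]
eef_rot: [-0.001, -0.082, 0.997, 0.0]
force: [0.6, -0.8, -0.2]
opening: 0.996
finger_force: 0.0
```

Call:
jog_arm:
  rows: [1,0.008,-0.045,0,0,1,0.016,-0.09,0,0,1,0.025,-0.135,0,0,1,0.033,-0.18,0,0,1,0.041,-0.225,0,0]

```text
t: 43.95
position: [0.5085, -0.2114, 0.2341]
eef_rot: [-0.001, -0.082, 0.997, 0.0]
force: [0.7, -0.2, -1.3]
opening: 0.997
finger_force: 0.0
```

Call:
jog_arm:
  rows: [1,0.008,-0.045,0,0,1,0.016,-0.085,0,0,1,0.022,-0.115,0,0,1,0.023,-0.122,0,0,1,0.023,-0.122,0,0]

```text
t: 44.45
position: [0.5059, -0.3346, 0.2338]
eef_rot: [-0.001, -0.081, 0.997, 0.001]
force: [-0.2, -0.1, -0.3]
opening: 0.999
finger_force: 0.0
```

Call:
jog_arm:
  rows: [1,0,0,0,0]

```text
t: 44.55
position: [0.5061, -0.3326, 0.2344]
eef_rot: [-0.001, -0.082, 0.997, 0.001]
force: [0.1, 0.2, -0.7]
opening: 0.999
finger_force: 0.0
```

```bash
python3 - <<'E'
from h import *
go((.5066,-.3339,.071))
a=shot('side','s7.png')['frame'][100:350,150:350]
cv2.imwrite('pics/c7.png',cv2.convertScaleAbs(cv2.resize(a,None,fx=2.3,fy=2.3)[:,:,::-1],alpha=1.5))
E
```

```text
t 44.55 p [ 0.5061 -0.3326  0.2344] open 0.999 ff 0.0 F [ 0.1  0.2 -0.7] yang 99.38 tilt [-0.001  0.002]
-> (0.5066, -0.3339, 0.071) [-0.0005 -0.0018  0.1634]
```

View pics/c7.png

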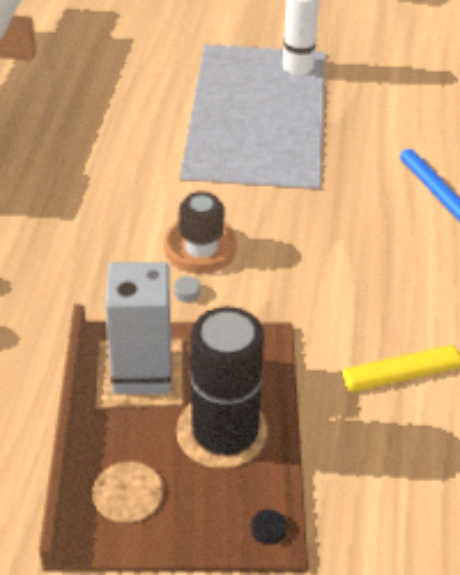

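Pack and case are back on their pads, both looking centred. The barlow is still on the mat at (300,40) in the crop.

Call:
jog_arm:
  rows: [1,0,-0.001,0.04,0,1,0,-0.001,0.08,0,1,0,-0.001,0.12,0,1,0,-0.001,0.152,0,1,0,-0.001,0.163,0]

```text
t: 45.1
position: [0.5047, -0.3314, 0.0691]
eef_rot: [-0.002, -0.083, 0.997, 0.002]
force: [-0.8, 0.4, -1.0]
opening: 0.999
finger_force: 0.0
```

Call:
jog_arm:
  rows: [1,0,0,0,0,0.2,0,0,0,0,0,0,0,0,0,-0.3,0,0,0,0,-0.6,0,0,0,0]

```text
t: 45.6
position: [0.5077, -0.3358, 0.0742]
eef_rot: [0.001, -0.082, 0.997, -0.001]
force: [-0.3, -0.4, 4.8]
opening: 0.417
finger_force: 39.7
```

Call:
jog_arm:
  rows: [-1,0,0,0,0,-1,0,0,0,0,-1,0,0,0,0,-1,0,0,0,0,-1,0,0,0,0]

```text
t: 46.1
position: [0.5077, -0.3358, 0.0742]
eef_rot: [0.001, -0.082, 0.997, -0.001]
force: [1.0, -0.2, 6.4]
opening: 0.417
finger_force: 39.8
```

Call:
jog_arm:
  rows: [-1,0,0,-0.02,0,-1,0,0,-0.05,0,-1,0,0,-0.09,0,-1,0,0,-0.135,0,-1,0,0,-0.165,0]

```text
t: 46.6
position: [0.5071, -0.3353, 0.2405]
eef_rot: [0.001, -0.082, 0.997, -0.001]
force: [0.0, -0.6, -2.5]
opening: 0.42
finger_force: 40.6
```

Call:
jog_arm:
  rows: [-1,0,0,0,0,-1,-0.005,0.02,0,0,-1,-0.017,0.06,0,0,-1,-0.03,0.105,0,0,-1,-0.043,0.15,0,0]

```text
t: 47.1
position: [0.5227, -0.177, 0.2346]
eef_rot: [-0.002, -0.081, 0.997, 0.002]
force: [0.4, 0.7, -2.2]
opening: 0.419
finger_force: 40.6
```

Call:
jog_arm:
  rows: [-1,-0.013,0.045,0,0,-1,-0.026,0.09,0,0,-1,-0.039,0.135,0,0,-1,-0.052,0.18,0,0,-1,-0.065,0.225,0,0]

```text
t: 47.6
position: [0.5496, 0.0554, 0.2348]
eef_rot: [-0.003, -0.082, 0.997, 0.0]
force: [0.7, -0.9, -2.7]
opening: 0.418
finger_force: 40.6
```

Call:
jog_arm:
  rows: [-1,-0.013,0.045,0,0,-1,-0.026,0.09,0,0,-1,-0.039,0.135,0,0,-1,-0.052,0.175,0,0,-1,-0.06,0.205,0,0]

```text
t: 48.1
position: [0.5756, 0.2679, 0.2342]
eef_rot: [-0.002, -0.083, 0.997, -0.0]
force: [1.1, -0.6, -2.7]
opening: 0.42
finger_force: 40.7
```

Call:
jog_arm:
  rows: [-1,-0.006,0.018,0,0,-1,-0.008,0.024,0,0,-1,-0.008,0.024,0,0,-1,-0.008,0.024,0,0,-1,-0.008,0.024,0,0]

```text
t: 48.6
position: [0.5818, 0.288, 0.2373]
eef_rot: [-0.0, -0.081, 0.997, -0.0]
force: [-0.4, 0.2, -1.6]
opening: 0.422
finger_force: 40.7
```

```bash
python3 - <<'E'
from h import *
go((.582,.2905,.08))
E
```

```text
t 48.6 p [0.5818 0.288  0.2373] open 0.422 ff 40.723936557769775 F [-0.4  0.2 -1.6] yang 99.27 tilt [-0.    -0.001]
-> (0.582, 0.2905, 0.08) [-0.0007  0.0025  0.1573]
```

Call:
jog_arm:
  rows: [-1,0,0.001,0.03,0,-1,0,0.001,0.07,0,-1,0,0.001,0.11,0,-1,0,0.001,0.135,0,-1,0,0.001,0.145,0]

```text
t: 49.1
position: [0.5798, 0.2884, 0.0894]
eef_rot: [-0.003, -0.081, 0.997, -0.001]
force: [-0.5, 0.7, -2.5]
opening: 0.423
finger_force: 40.8
```

Call:
jog_arm:
  rows: [-1,0,0,0.002,0,-1,0,0,0.005,0,-1,0,0,0.008,0,-1,0,0,0.01,0,-1,0,0,0.01,0]

```text
t: 49.6
position: [0.5821, 0.291, 0.083]
eef_rot: [0.001, -0.082, 0.997, 0.0]
force: [-0.3, -0.3, -2.6]
opening: 0.419
finger_force: 40.8
```

```bash
python3 - <<'E'
from h import *
go((.582,.2905,.0822))
E
```

```text
t 49.6 p [0.5821 0.291  0.083 ] open 0.419 ff 40.79999506473541 F [-0.3 -0.3 -2.6] yang 99.38 tilt [0.001 0.   ]
-> (0.582, 0.2905, 0.0822) [ 0.0001 -0.0004  0.0008]
```

Call:
jog_arm:
  rows: [-1,0,0,0.001,0,-0.2,0,0,0.001,0,0.2,0,0,0.001,0,0.6,0,0,0.001,0,0.6,0,0,0.001,0]

```text
t: 50.1
position: [0.5818, 0.2909, 0.0814]
eef_rot: [0.0, -0.082, 0.997, 0.0]
force: [-0.0, -0.4, 0.3]
opening: 0.802
finger_force: 0.0
```

Call:
jog_arm:
  rows: [0.6,0,0,-0.02,0,0.7,0,0,-0.06,0,0.8,0,0,-0.1,0,1,0,0,-0.135,0,1,0,0,-0.157,0]

```text
t: 50.6
position: [0.5829, 0.2913, 0.2418]
eef_rot: [0.002, -0.082, 0.997, 0.001]
force: [-0.1, 0.4, -0.7]
opening: 1.001
finger_force: 0.0
```

Call:
jog_arm:
  rows: [1,0.02,0.03,0,0,1,0.05,0.06,0,0,1,0.08,0.09,0,0,1,0.11,0.12,0,0,1,0.14,0.15,0,0]

```text
t: 51.1
position: [0.4178, 0.4167, 0.2383]
eef_rot: [0.0, -0.081, 0.997, 0.0]
force: [-0.6, 0.5, 0.2]
opening: 1.0
finger_force: 0.0
```

Call:
jog_arm:
  rows: [1,0,0,0,0,1,0,0,0,0,1,0,0,0,0,1,0,0,0,0]

```text
t: 51.5
position: [0.4203, 0.4153, 0.2382]
eef_rot: [0.0, -0.081, 0.997, -0.0]
force: [-0.6, -0.7, 0.4]
opening: 1.0
finger_force: 0.0
```

```bash
python3 - <<'E'
from h import *
go()
c=shot('side','s8.png');d=shot('top','t8.png')
a=c['frame'][120:360,150:320];b=d['frame'][130:370,80:280]
cv2.imwrite('pics/c8.png',cv2.convertScaleAbs(cv2.resize(np.hstack([a,b]),None,fx=2.1,fy=2.1)[:,:,::-1],alpha=1.5))
E
```

```text
t 51.5 p [0.4203 0.4153 0.2382] open 1.0 ff 0.0 F [-0.6 -0.7  0.4] yang 99.29 tilt [ 0. -0.]
```

View pics/c8.png

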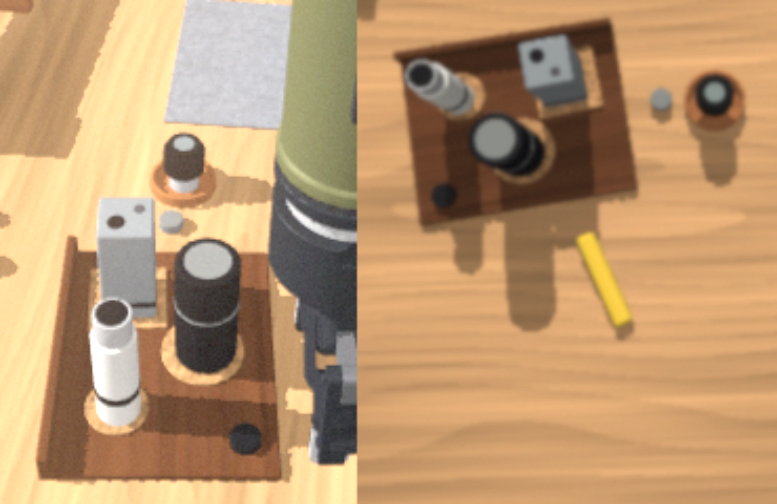

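All four stand upright: the pack, barlow and case on their pads, as at the start, and the eyepiece in the dish at (184,170). I'm handing it in.

```bash
python3 -c "
from plant import arm
print(arm.job_done())"
```

```text
the job is handed in; nothing more can be done
None
```

I handed the job in at about 51.5 s of the 144 s limit, with no verdict returned: in the last pictures the eyepiece stands upright in the dish, and the case, pack and Barlow tube stand upright on their own pads.

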